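Snap the cover board onto the casting mould

TASK

Pick up the wooden cover board with the grip block on it, set its four holes over the four snap studs of the green casting mould, and press it down gently and evenly, keeping it level, until every stud has clicked through and the board lies fully home on all four seats. Feel for the clicks rather than ramming the mould, then let go; leave the other things on the bench alone.

Things in the scene. Friction and masses are not known exactly. Their poses are not given: they have to be found in the camera images.
- seats: The mould's four orange seats, 24 mm square, each with a black sprung rubber pad that sinks 3.5 mm at most. They stand about 35 N in all, no more. Origin in the mould's middle, level with the untouched pad tops, 52 mm above the bench; axes as the mould's.
- mould: Green casting mould, an open box fixed to the bench, 210 (its x) x 150 (its y) x 46 mm, white plaster inside, a dark wood bar on each x end. Near its corners four orange seats 24 mm square, each with an upright orange snap stud. Origin: centre of underside, z up.
- board: Loose light-wood cover board, 186 (its x) x 126 (its y) x 8 mm, 0.2 to 0.4 kg, with a 12 mm square hole near each corner and a dark wood grip block standing on its middle: 70 (x) x 24 (y) x 42 mm high. It fits either way round (half turn). Origin: centre of its underside, z up; it starts flat on the bench, block up.
- grip (a point): Centre of the board's grip block, on the board's middle axis, 29 mm above the board's underside and 21 mm below the block's top. Axes as the board's: the block is 70 mm along x and 24 mm along y, so fingers close on it along y.
- stud0 (a point): Foot of the snap stud at the mould's (+x,+y) corner: level with the untouched pad tops, 52 mm above the bench. 75 mm in x, 45 mm in y from the mould's middle. Stud: round pin 10 mm thick, round tip 24 mm up; on its two x sides, sprung yellow barbs taper out to 17 mm across, 7 mm up. Pressing over all four together takes 12 N on the tapers, then on the pads 16 to 20 N until they click (the force drops), then stiff.
- stud1 (a point): Foot of the snap stud at the mould's (+x,-y) corner: level with the untouched pad tops, 52 mm above the bench. 75 mm in x, 45 mm in y from the mould's middle. Same stud as stud0.
- stud2 (a point): Foot of the snap stud at the mould's (-x,+y) corner: level with the untouched pad tops, 52 mm above the bench. 75 mm in x, 45 mm in y from the mould's middle. Same stud as stud0.
- stud3 (a point): Foot of the snap stud at the mould's (-x,-y) corner: level with the untouched pad tops, 52 mm above the bench. 75 mm in x, 45 mm in y from the mould's middle. Same stud as stud0.
- hole0 (a point): Centre of the board's (+x,+y) hole at the board's underside, 75 mm in x and 45 mm in y from the board's middle, axes as the board's. Clicked home it stays about 3 mm lower than the untouched pad tops, round a stud; not clicked, the pads push it back up to about their untouched height. Either end of the board may go on either end of the mould.
- hole1 (a point): Centre of the board's (+x,-y) hole at the board's underside, 75 mm in x and 45 mm in y from the board's middle, axes as the board's.
- hole2 (a point): Centre of the board's (-x,+y) hole at the board's underside, 75 mm in x and 45 mm in y from the board's middle, axes as the board's.
- hole3 (a point): Centre of the board's (-x,-y) hole at the board's underside, 75 mm in x and 45 mm in y from the board's middle, axes as the board's.
- putty_knife: Putty knife lying on the bench, 185 mm long along x, 40 mm wide, 16 mm high, wood handle to -x. A bystander, origin under its middle.
- brush: Wide flat brush lying on the bench, 195 mm long, 70 mm wide, 20 mm high, green handle. A bystander, origin at its underside.
- tape_roll: Brown roll of tape lying flat, 100 mm across, 24 mm high. A bystander, origin at the centre of its underside.
- tin: Round steel tin with a paper band, 90 mm across, 75 mm high. A bystander, origin at the centre of its underside.
- mix_cup: White plastic mixing cup, 80 mm across, 70 mm high. A bystander, origin at the centre of its underside.
- plaster_tile: White plaster tile, 110 x 110 x 22 mm. A bystander, origin at the centre of its underside.
- wrench: Steel wrench lying on the bench. A bystander, origin at its underside.

How it is judged:
By the outcome, as a careful person would: the job done as asked, in the order asked, and still so for the second after the job is handed in, with the robot touching nothing.
It also fails if it takes over 59 s, if anything falls off the work surface, if the arm or the gripper's body presses on something with over 40 N, if the wrist force passes 120 N, or if a joint passes its speed limit or range.

ROBOT

A 7-joint arm with a two-finger parallel gripper is mounted at the origin on the work surface. World frame = base frame: x ahead of the robot, y to its left, z up, the work surface at z = 0. Lengths are in m, angles in rad, forces in N, time in s.
With the tool pointing down it reaches from about 0.425 to 0.925 m from the base axis. Payload 6.8 kg.
Tool frame: the origin (TCP) lies on the centre line of the jaws, within the pads' length; the fingertips stand 19 mm ahead of it and the grasp point (between the pads) is the TCP; z points along the fingers, y is the line along which they close (so a half turn about z gives the same grasp; the last joint's range is limited). The gripper opens to 85 mm and grips with 20 to 120 N. Pads are 22 mm wide; open, the fingers measure 114 mm over their backs; the gripper's body (76 mm by 85 mm) begins 54 mm behind the grasp point. The pads swing forward as they close: fully open they stand 13 mm farther back than shut.
Start: joints at [-1.44, 0.477, 0.022, 1.555, -0.011, 1.109, -0.083], TCP at [0.16, 0.656, 0.25] pointing down, gripper open.
Joint ranges: [-2.96, 2.96], [-0.34, 2.1], [-1.41, 1.46], [0.24, 2.44], [-1.37, 4.51], [0.17, 1.92], [-2.96, 2.96]. Speed limits (rad/s): [2.39, 2.39, 3.14, 3.14, 3.14, 3.14, 3.14].

INTERFACE

Orientations are given as a rotation vector (axis times angle).
In Python, from bench import r gives the robot as it stands. The module is installed in compiled form; this text tells all that it offers.
- The arm moves only by the tool arm_command, never from a script. Its argument "rows" is a list of rows, each an object of numbers: "fingers": the opening, from -1 (shut) to 1 (fully open); "x", "y", "z": the shift along the tool's x, y, z in m; "ax", "ay", "az": the turn, a rotation vector about the tool's x, y, z in degrees. In form: [{"fingers": .., "x": .., "y": .., "z": .., "ax": .., "ay": .., "az": ..}, ...]. A call has 1 to 10 rows; each row shifts and turns the commanded pose from where the row before left it, along the tool's axes as they then stand; what a row does not reach is not made up. A row lasts 1/12 s, in which the tool goes at most 41.7 mm and 7.16 degrees, less where a joint would pass 70% of its speed; a pose out of reach is approached as far as the arm can. A call is refused whole if a number of a shift passes 0.0417 or a number of a turn 7.16, either way. A call with a gripper value outside its range is refused whole. The fingers move at their own pace and stop on an object; "grip_force" is the grip in N (left out, the last holds). Time passes only in rows, so rows that do not move let the fingers close. It gives the time, the measured TCP pose, the force, the opening and the grip force at its end, in the units of the state.
- r.get_obs(): the state, without advancing time (a new reading comes with each control period).
- r.grab_frame(name): name is "scene" or "side" or "wrist"; returns a dict with "frame" (420x560x3 uint8, red, green, blue), "depth" (420x560 float32, m along the optical axis (not along the pixel's ray), 0 where there is no reading), "K" (3x3 intrinsics, pixels), "world_from_camera" (4x4, takes a point from camera to world coordinates). Camera axes: x right, y down, z forward; pixel columns grow to the right and rows downward; lengths in m; the calibration is good to about 2 mm. A picture is of the moment at which its call begins.
- r.hand_in(): hands the job in; it is judged then, once.
The state is a dict: "clock": time; "joints": joint angles; "qvel": joint speeds; "tau": joint torques, N m; "tcp_pos": TCP position; "orientation": TCP orientation; "contact_force": force on the tool from outside, world axes, zero at the start; "moment": the same for the moment, N m; "grip_width": finger opening in m; "gripper_force": force on a finger pad.
Only numpy, scipy, OpenCV 4.12 (cv2) and the standard library are available. Lean on these libraries where they do the work, as an engineer would, in place of code of your own. Each camera call takes 0.05 s, during which the arm holds its last target. There are 200 camera calls.

## Working session

There is one attempt and no reset: what is moved stays moved. The work goes in short steps, Python scripts to look and compute and a tool call to move; the robot and the scene stay as the last step left them, time stands still between calls to the robot, and variables do not carry over. Pictures are saved under pics/ and viewed, at most 10 in all, crops included, and the job is handed in when it is done.

Besides the shell and the picture viewer there is one more tool, called as name(argument=value, ...), one argument or row to a line, values as JSON. arm_command: Moves the arm, as the interface text tells. Its arguments: {"type":"object","properties":{"rows":{"type":"array"},"grip_force":{"type":"number"}},"required":["rows"]}

```bash
mkdir -p pics; cat > h.py <<'E'
import numpy as np, cv2
from bench import r
def grab(n):
    f=r.grab_frame(n); np.savez(f'{n}.npz',**f); return f
def pts(f):
    d=f['depth'];K=f['K'];h,w=d.shape;u,v=np.meshgrid(np.arange(w),np.arange(h))
    P=np.stack([(u-K[0,2])/K[0,0]*d,(v-K[1,2])/K[1,1]*d,d],-1);T=f['world_from_camera']
    W=P@T[:3,:3].T+T[:3,3]; W[d==0]=np.nan; return W
def proj(f,p):
    T=np.linalg.inv(f['world_from_camera']);q=np.atleast_2d(p)@T[:3,:3].T+T[:3,3];q=q@f['K'].T;return q[:,:2]/q[:,2:]
def ray(f,uv,z):
    T=f['world_from_camera'];K=f['K'];uv=np.atleast_2d(uv)
    d=np.c_[(uv-[K[0,2],K[1,2]])/[K[0,0],K[1,1]],np.ones(len(uv))]@T[:3,:3].T;o=T[:3,3]
    return o+d*((z-o[2])/d[:,2:])
def save(n,im): cv2.imwrite(f'pics/{n}.png',im[...,::-1])
E
python3 - <<'E'
from h import *
a=grab('scene');b=grab('side')
save('s1',np.hstack([cv2.resize(a['frame'],(400,300)),cv2.resize(b['frame'],(400,300))]) if 0 else a['frame']);save('s2',b['frame'])
print(r.get_obs());print(a['world_from_camera'].round(3),b['world_from_camera'].round(3))
E
```

```text
{'clock': 0.1, 'joints': array([-1.44011939,  0.477712  ,  0.02233374,  1.55635281, -0.01150489,
        1.1092983 , -0.08307009]), 'qvel': array([-0.00127894,  0.00017246, -0.0016591 , -0.00274538, -0.00175385,
       -0.00118738,  0.00063639]), 'tau': array([ 4.12215624e-03, -5.97758889e+01,  1.61352552e+00, -2.81956905e+01,
        1.28442844e-02,  4.98363035e-03,  1.77534542e-06]), 'tcp_pos': array([0.15953011, 0.65535894, 0.24942629]), 'orientation': array([-3.74082462e-01, -3.11915450e+00,  2.57650612e-03]), 'contact_force': array([-0.26252708, -0.14731249, -0.54840867]), 'moment': array([-0.01566581,  0.00292685, -0.01204683]), 'gripper_force': 0.0, 'grip_width': 0.08527157007587163}
[[ 0.788  0.403 -0.465  1.249]
 [ 0.616 -0.499  0.61  -0.807]
 [ 0.014 -0.767 -0.641  0.928]
 [ 0.     0.     0.     1.   ]] [[ 0.997 -0.063  0.053  0.56 ]
 [-0.08  -0.603  0.793 -0.957]
 [-0.018 -0.795 -0.606  0.844]
 [ 0.     0.     0.     1.   ]]
```

View pics/s1.png

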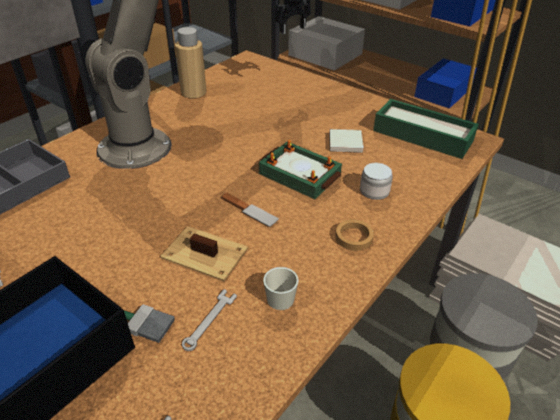

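View pics/s2.png

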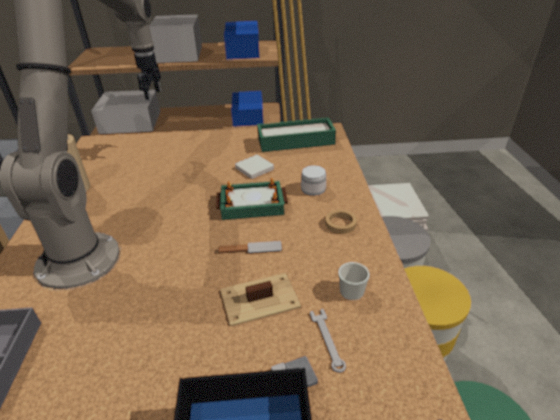

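The scene view shows the board near (205,252) with its block at (204,245), and the mould near (300,168). In the side view the board is at (260,298) and the mould at (252,200). Next I get coarse poses from depth.

```bash
python3 - <<'E'
from h import *
for n,cb,cm in(('scene',(204,250),(300,167)),('side',(260,298),(252,200))):
    f=dict(np.load(n+'.npz'));W=pts(f);
    c=W[cb[1],cb[0]];m=W[cm[1],cm[0]];print(n,c.round(3),m.round(3))
    d=np.linalg.norm(W[...,:2]-c[:2],axis=-1)
    k=(d<.07)&(W[...,2]>.044)&(W[...,2]<.06);print('block',k.sum(),np.nanmedian(W[k],0),cv2.minAreaRect(W[k][:,:2].astype(np.float32)))
    hsv=cv2.cvtColor(f['frame'],cv2.COLOR_RGB2HSV)
    print('hsv board',hsv[cb[1]+8,cb[0]-15],hsv[cb[1]+8,cb[0]+10])
    d=np.linalg.norm(W[...,:2]-m[:2],axis=-1)
    g=(d<.17)&(W[...,2]>.035)&(W[...,2]<.05);print('mould',g.sum(),cv2.minAreaRect(W[g][:,:2].astype(np.float32)))
    o=(d<.17)&(W[...,2]>.058)&(W[...,2]<.085)
    nn,l,s,cc=cv2.connectedComponentsWithStats(o.astype(np.uint8))
    for i in range(1,nn):print('stud',s[i,4],W[l==i].mean(0).round(4))
E
```

```text
scene [ 0.547 -0.217  0.027] [0.533 0.21  0.042]
block 211 [ 0.53809135 -0.2100524   0.04948951] ((0.535266637802124, -0.20884586870670319), (0.07215719670057297, 0.02624618262052536), 14.199604988098145)
hsv board [ 19 124 195] [ 17 123 176]
mould 1876 ((0.5227228999137878, 0.22172695398330688), (0.24090565741062164, 0.15977004170417786), 2.291935682296753)
stud 22 [0.4467 0.2638 0.0676]
stud 18 [0.4505 0.1733 0.0681]
stud 21 [0.5967 0.268  0.067 ]
stud 22 [0.6    0.178  0.0677]
side [ 0.538 -0.219  0.016] [0.525 0.193 0.041]
block 222 [ 0.53486903 -0.2096407   0.04965413] ((0.5359746217727661, -0.20773014426231384), (0.06998787075281143, 0.027259966358542442), 13.74057674407959)
hsv board [ 18  90 189] [ 19  94 179]
mould 1509 ((0.5227429866790771, 0.22428183257579803), (0.24000364542007446, 0.15782605111598969), 2.5394790172576904)
stud 13 [0.5948 0.2697 0.0689]
stud 19 [0.4468 0.2646 0.0668]
stud 19 [0.5991 0.1803 0.0662]
stud 21 [0.449  0.1743 0.0665]
```

arm_command(
  rows=[
    {"x": -0.0325,"y": -0.024},
    {"x": -0.0325,"y": -0.024},
    {"x": -0.0325,"y": -0.024},
    {"x": -0.0325,"y": -0.024},
    {"x": -0.0325,"y": -0.024},
    {"x": -0.0325,"y": -0.024},
    {"x": -0.0325,"y": -0.024},
    {"x": -0.0325,"y": -0.024},
    {"x": -0.0325,"y": -0.024},
    {"x": -0.0325,"y": -0.024},
  ],
)

```text
validation failed for argument at $.ro...
```

arm_command(
  rows=[
    {"x": -0.0325,"y": -0.024},
    {"x": -0.0325,"y": -0.024},
    {"x": -0.0325,"y": -0.024},
    {"x": -0.0325,"y": -0.024},
    {"az": -5.2},
    {"az": -5.2},
    {"az": -5.2},
    {},
    {},
  ],
)

```text
validation failed for argument at $.ro...
```

```bash
python3 - <<'E'
from h import *
f=grab('wrist');save('w1',f['frame']);print(f['world_from_camera'].round(3));o=r.get_obs();print(o['tcp_pos'],o['orientation'],o['clock'],o['contact_force'])
E
```

```text
[[ 0.237  0.927  0.292  0.084]
 [ 0.972 -0.225 -0.073  0.674]
 [-0.002  0.301 -0.954  0.373]
 [ 0.     0.     0.     1.   ]]
[0.15956673 0.65542231 0.24954056] [-3.74259419e-01 -3.11914469e+00  2.24911658e-03] 0.15 [-0.04380958  0.82704436 -0.12715151]
```

View pics/w1.png

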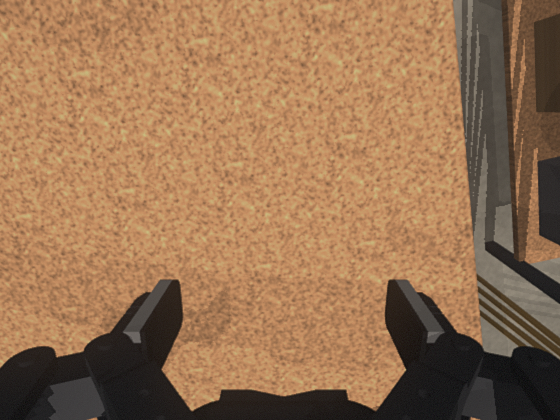

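The picture shows only bare bench and the open fingers at the bottom: the arm has not moved because the rows were refused. I'll retry with every field filled in.

arm_command(
  rows=[
    {"fingers": 1,"x": -0.0325,"y": -0.024,"z": 0,"ax": 0,"ay": 0,"az": 0},
    {"fingers": 1,"x": -0.0325,"y": -0.024,"z": 0,"ax": 0,"ay": 0,"az": 0},
    {"fingers": 1,"x": -0.0325,"y": -0.024,"z": 0,"ax": 0,"ay": 0,"az": 0},
    {"fingers": 1,"x": -0.0325,"y": -0.024,"z": 0,"ax": 0,"ay": 0,"az": 0},
    {"fingers": 1,"x": -0.0325,"y": -0.024,"z": 0,"ax": 0,"ay": 0,"az": 0},
    {"fingers": 1,"x": -0.0325,"y": -0.024,"z": 0,"ax": 0,"ay": 0,"az": 0},
    {"fingers": 1,"x": -0.0325,"y": -0.024,"z": 0,"ax": 0,"ay": 0,"az": 0},
    {"fingers": 1,"x": -0.0325,"y": -0.024,"z": 0,"ax": 0,"ay": 0,"az": 0},
    {"fingers": 1,"x": -0.0325,"y": -0.024,"z": 0,"ax": 0,"ay": 0,"az": 0},
    {"fingers": 1,"x": -0.0325,"y": -0.024,"z": 0,"ax": 0,"ay": 0,"az": 0},
  ],
)

```text
clock: 0.98
tcp_pos: [0.4195, 0.3439, 0.2503]
orientation: [-0.374, -3.119, -0.0]
contact_force: [0.9, 0.2, 0.1]
grip_width: 0.0854
gripper_force: 0.0
```

arm_command(
  rows=[
    {"fingers": 1,"x": -0.0325,"y": -0.024,"z": 0,"ax": 0,"ay": 0,"az": 0},
    {"fingers": 1,"x": -0.0325,"y": -0.024,"z": 0,"ax": 0,"ay": 0,"az": 0},
    {"fingers": 1,"x": -0.0325,"y": -0.024,"z": 0,"ax": 0,"ay": 0,"az": 0},
    {"fingers": 1,"x": -0.0325,"y": -0.024,"z": 0,"ax": 0,"ay": 0,"az": 0},
    {"fingers": 1,"x": 0,"y": 0,"z": 0,"ax": 0,"ay": 0,"az": -5.2},
    {"fingers": 1,"x": 0,"y": 0,"z": 0,"ax": 0,"ay": 0,"az": -5.2},
    {"fingers": 1,"x": 0,"y": 0,"z": 0,"ax": 0,"ay": 0,"az": -5.2},
    {"fingers": 1,"x": 0,"y": 0,"z": 0,"ax": 0,"ay": 0,"az": 0},
    {"fingers": 1,"x": 0,"y": 0,"z": 0,"ax": 0,"ay": 0,"az": 0},
  ],
)

```text
clock: 1.73
tcp_pos: [0.5221, 0.2216, 0.2501]
orientation: [0.048, -3.141, 0.0]
contact_force: [-0.5, -0.4, -0.6]
grip_width: 0.0855
gripper_force: 0.0
```

```bash
python3 - <<'E'
from h import *
f=grab('wrist');save('w2',f['frame']);print(f['world_from_camera'].round(3));o=r.get_obs();print(o['tcp_pos'],o['orientation'],o['clock'],o['contact_force'])
E
```

```text
[[-0.031  0.953  0.3    0.444]
 [ 1.     0.029  0.01   0.219]
 [ 0.     0.3   -0.954  0.374]
 [ 0.     0.     0.     1.   ]]
[0.52210865 0.22179638 0.25016218] [ 4.83907318e-02 -3.14093703e+00  5.16969049e-05] 1.7833 [ 0.12083691 -0.22679451  1.00806245]
```

View pics/w2.png

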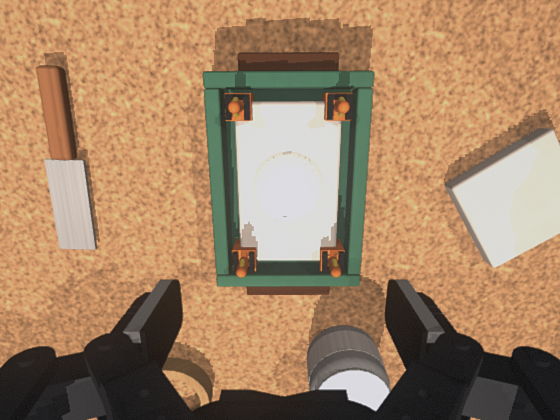

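The wrist view shows the mould with stud tips near (235,106), (343,106), (241,271) and (335,271), and the green rim corners well visible.

```bash
cat > mould.py <<'E'
from h import *
def mould(f):
    hsv=cv2.cvtColor(f['frame'],cv2.COLOR_RGB2HSV);W=pts(f)
    k=(W[...,2]>.066)&(W[...,2]<.085)&(hsv[...,1]>150)&((hsv[...,0]<20))
    k=cv2.dilate(k.astype(np.uint8),np.ones((3,3)))
    nn,l,s,cc=cv2.connectedComponentsWithStats(k)
    T=[]
    for i in range(1,nn):
        if s[i,4]<20: continue
        (u,v),rad=cv2.minEnclosingCircle(np.argwhere(l==i)[:,::-1].astype(np.float32))
        w=ray(f,(u,v),.071)[0];print('stud',s[i,4],(round(u,1),round(v,1)),round(rad,1),w.round(4),W[l==i].mean(0).round(4));T.append(w)
    g=((hsv[...,0]>60)&(hsv[...,0]<90)&(hsv[...,1]>100)&(W[...,2]>.038)&(W[...,2]<.055)).astype(np.uint8)
    c=max(cv2.findContours(g,cv2.RETR_EXTERNAL,cv2.CHAIN_APPROX_NONE)[0],key=cv2.contourArea)[:,0].astype(float)
    q=ray(f,c,.046)[:,:2].astype(np.float32);print('rim',cv2.minAreaRect(q))
    T=np.array(T)
    if len(T)==4:
        T=T[np.argsort(T[:,0])];a=T[:2];b=T[2:];a=a[np.argsort(a[:,1])];b=b[np.argsort(b[:,1])]
        d=(b-a).mean(0);e=np.array([a[1]-a[0],b[1]-b[0]]).mean(0)
        print('studs centre',T.mean(0),'yaw',np.degrees(np.arctan2(d[1],d[0])),np.degrees(np.arctan2(-e[0],e[1])),np.linalg.norm(d),np.linalg.norm(e))
if __name__=='__main__': mould(dict(np.load('wrist.npz')))
E
python3 mould.py
```

```text
stud 188 (343.0, 106.9) 8.2 [0.444  0.2683 0.071 ] [0.444  0.2686 0.0694]
stud 188 (234.2, 106.8) 7.8 [0.4467 0.1786 0.071 ] [0.4468 0.1783 0.0692]
stud 145 (241.5, 271.0) 7.5 [0.5959 0.1839 0.071 ] [nan nan nan]
stud 137 (335.5, 270.3) 7.2 [0.5924 0.2733 0.071 ] [0.5948 0.2741 0.0676]Traceback (most recent call last):
  File "mould.py", line 20, in <module>
    if __name__=='__main__': mould(dict(np.load('wrist.npz')))
                             ~~~~~^^^^^^^^^^^^^^^^^^^^^^^^^^^^
  File "mould.py", line 13, in mould
    c=max(cv2.findContours(g,cv2.RETR_EXTERNAL,cv2.CHAIN_APPROX_NONE)[0],key=cv2.contourArea)[:,0].astype(float)
      ~~~^^^^^^^^^^^^^^^^^^^^^^^^^^^^^^^^^^^^^^^^^^^^^^^^^^^^^^^^^^^^^^^^^^^^^^^^^^^^^^^^^^^^
ValueError: max() iterable argument is empty
```

```bash
sed -i "s/^    g=.*/    F=f['frame'].astype(int);g=((F[...,1]>F[...,0]+15)\&(np.nan_to_num(W[...,2])>.036)).astype(np.uint8)/" mould.py; sed -i "s/print('rim',cv2.minAreaRect(q))/print('rim',g.sum(),cv2.minAreaRect(q))/" mould.py
python3 mould.py; python3 - <<'E'
from h import *
f=dict(np.load('wrist.npz'));W=pts(f);print(f['frame'][78,280],W[78,280],f['frame'][180,218],W[180,218],W[180,355],W[280,280])
E
```

```text
stud 188 (343.0, 106.9) 8.2 [0.444  0.2683 0.071 ] [0.444  0.2686 0.0694]
stud 188 (234.2, 106.8) 7.8 [0.4467 0.1786 0.071 ] [0.4468 0.1783 0.0692]
stud 145 (241.5, 271.0) 7.5 [0.5959 0.1839 0.071 ] [nan nan nan]
stud 137 (335.5, 270.3) 7.2 [0.5924 0.2733 0.071 ] [0.5948 0.2741 0.0676]
rim 9329 ((0.519477128982544, 0.22568362951278687), (0.20772041380405426, 0.1482287049293518), 1.915314793586731)
studs centre [0.51974487 0.22604007 0.071     ] yaw 1.9785862150779923 1.9554761671116478 0.14889040105741602 0.0895705386143514
[ 85 125  99] [0.4217288  0.21552603 0.04696429] [ 92 129 102] [0.51395369 0.15905938 0.04504741] [0.50966316 0.28904483 0.04657375] [0.6178133  0.22097037 0.04539568]
```

arm_command(
  rows=[
    {"fingers": 1,"x": 0,"y": -0.039,"z": 0,"ax": 0,"ay": 0,"az": 0},
    {"fingers": 1,"x": 0,"y": -0.039,"z": 0,"ax": 0,"ay": 0,"az": 0},
    {"fingers": 1,"x": 0,"y": -0.039,"z": 0,"ax": 0,"ay": 0,"az": 0},
    {"fingers": 1,"x": 0,"y": -0.039,"z": 0,"ax": 0,"ay": 0,"az": 0},
    {"fingers": 1,"x": 0,"y": -0.039,"z": 0,"ax": 0,"ay": 0,"az": 0},
    {"fingers": 1,"x": 0,"y": -0.039,"z": 0,"ax": 0,"ay": 0,"az": 0},
    {"fingers": 1,"x": 0,"y": -0.039,"z": 0,"ax": 0,"ay": 0,"az": 0},
    {"fingers": 1,"x": 0,"y": -0.039,"z": 0,"ax": 0,"ay": 0,"az": 0},
    {"fingers": 1,"x": 0,"y": -0.039,"z": 0,"ax": 0,"ay": 0,"az": 0},
    {"fingers": 1,"x": 0,"y": -0.039,"z": 0,"ax": 0,"ay": 0,"az": 0},
  ],
)

```text
clock: 2.62
tcp_pos: [0.5351, -0.1695, 0.2505]
orientation: [-0.05, 3.141, 0.0]
contact_force: [0.7, 0.3, -0.3]
grip_width: 0.0856
gripper_force: 0.0
```

arm_command(
  rows=[
    {"fingers": 1,"x": 0,"y": -0.039,"z": 0,"ax": 0,"ay": 0,"az": -4.1},
    {"fingers": 1,"x": 0,"y": 0,"z": 0,"ax": 0,"ay": 0,"az": -4.1},
    {"fingers": 1,"x": 0,"y": 0,"z": 0,"ax": 0,"ay": 0,"az": -4.1},
    {"fingers": 1,"x": 0,"y": 0,"z": 0,"ax": 0,"ay": 0,"az": 0},
    {"fingers": 1,"x": 0,"y": 0,"z": 0,"ax": 0,"ay": 0,"az": 0},
  ],
)

```text
clock: 3.03
tcp_pos: [0.5367, -0.2066, 0.2502]
orientation: [0.384, -3.118, -0.001]
contact_force: [0.1, 1.1, -0.1]
grip_width: 0.0855
gripper_force: 0.0
```

```bash
cp wrist.npz wrist_mould.npz; python3 - <<'E'
from h import *
f=grab('wrist');save('w3',f['frame']);o=r.get_obs();print(o['tcp_pos'],o['orientation'],o['clock'],o['contact_force'])
E
```

```text
[ 0.53673423 -0.20633716  0.25022288] [ 3.85259655e-01 -3.11784077e+00 -4.55260989e-04] 3.0833 [-0.13280435  0.02324196 -0.26857983]
```

View pics/w3.png

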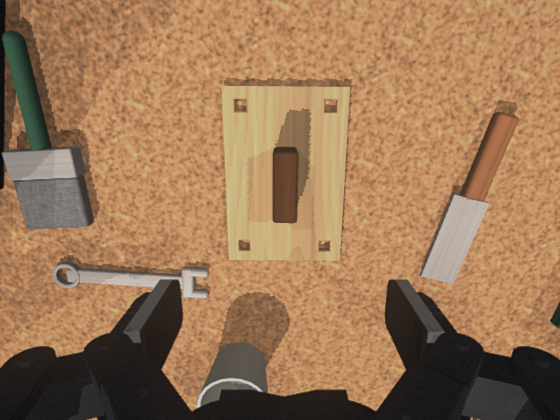

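The board lies upright in the view: holes near (240,105), (330,105), (244,245), (324,245), block at (285,185).

```bash
cat > board.py <<'E'
from h import *
f=dict(np.load('wrist.npz'));hsv=cv2.cvtColor(f['frame'],cv2.COLOR_RGB2HSV);F=f['frame'].astype(int)
L=cv2.cvtColor(f['frame'],cv2.COLOR_RGB2GRAY).astype(int)
q=[]
for u,v in((240,105),(330,105),(244,245),(324,245)):
    p=L[v-12:v+13,u-12:u+13];k=(p<np.median(p)-25).astype(np.uint8)
    n,l,s,c=cv2.connectedComponentsWithStats(k);i=1+np.argmax(s[1:,4]);x,y,w,h=s[i,:4]
    q.append((u-12+x+(w-1)/2,v-12+y+(h-1)/2));print(q[-1],w,h,s[i,4])
w=ray(f,q,.008);print(w.round(4));c=w.mean(0)
d=(w[2]+w[3]-w[0]-w[1])/2;e=(w[1]+w[3]-w[0]-w[2])/2
print('holes centre',c,np.degrees(np.arctan2(d[1],d[0])),np.degrees(np.arctan2(-e[0],e[1])),np.linalg.norm(d),np.linalg.norm(e))
print(F[150,240],F[150,200],hsv[150,240],hsv[150,200],hsv[190,330],hsv[190,380])
m=cv2.inRange(hsv,(0,0,0),(179,255,80));m[:140]=0;m[230:]=0;m[:,:265]=0;m[:,310:]=0
n,l,s,cc=cv2.connectedComponentsWithStats(m);i=1+np.argmax(s[1:,4]);print('blk',s[i],cc[i])
W=pts(f);k=(l==i)&(W[...,2]>.045);print('blk top',k.sum(),cv2.minAreaRect(W[k][:,:2].astype(np.float32)),W[k].mean(0))
E
python3 board.py
```

```text
(np.float64(240.0), np.float64(105.5)) 15 14 164
(np.float64(330.5), np.float64(105.5)) 14 14 158
(np.float64(244.0), np.float64(245.0)) 13 11 121
(np.float64(323.5), np.float64(246.0)) 12 11 112
[[ 0.4718 -0.267   0.008 ]
 [ 0.4499 -0.1797  0.008 ]
 [ 0.617  -0.2317  0.008 ]
 [ 0.5965 -0.1448  0.008 ]]
holes centre [ 0.53380981 -0.20579385  0.008     ] 13.502909342423534 13.643064303089318 0.1500475372505677 0.08965224641310153
[202 176 124] [202 151 105] [ 20  98 202] [ 14 122 202] [ 17 105 201] [ 17 114 201]
blk [273 147  25   8 136] [284.82352941 149.77941176]
blk top 52 ((0.500497043132782, -0.2138933688402176), (0.0028463141061365604, 0.022149501368403435), 16.33667755126953) [ 0.50027314 -0.21429637  0.04863454]
```

arm_command(
  rows=[
    {"fingers": 1,"x": 0.002,"y": 0,"z": 0.03,"ax": 0,"ay": 0,"az": 0.45},
    {"fingers": 1,"x": 0,"y": 0,"z": 0.04,"ax": 0,"ay": 0,"az": 0},
    {"fingers": 1,"x": 0,"y": 0,"z": 0.04,"ax": 0,"ay": 0,"az": 0},
    {"fingers": 1,"x": 0,"y": 0,"z": 0.04,"ax": 0,"ay": 0,"az": 0},
    {"fingers": 1,"x": 0,"y": 0,"z": 0.03,"ax": 0,"ay": 0,"az": 0},
    {"fingers": 1,"x": 0,"y": 0,"z": 0.02,"ax": 0,"ay": 0,"az": 0},
    {"fingers": 1,"x": 0,"y": 0,"z": 0.012,"ax": 0,"ay": 0,"az": 0},
    {"fingers": 1,"x": 0,"y": 0,"z": 0.005,"ax": 0,"ay": 0,"az": 0},
    {"fingers": 1,"x": 0,"y": 0,"z": 0,"ax": 0,"ay": 0,"az": 0},
    {"fingers": 1,"x": 0,"y": 0,"z": 0,"ax": 0,"ay": 0,"az": 0},
  ],
)

```text
clock: 3.92
tcp_pos: [0.5356, -0.2076, 0.0343]
orientation: [-0.376, 3.117, -0.001]
contact_force: [0.6, 0.9, 1.0]
grip_width: 0.0854
gripper_force: 0.0
```

arm_command(
  rows=[
    {"fingers": -1,"x": 0,"y": 0,"z": 0,"ax": 0,"ay": 0,"az": 0},
    {"fingers": -1,"x": 0,"y": 0,"z": 0,"ax": 0,"ay": 0,"az": 0},
    {"fingers": -1,"x": 0,"y": 0,"z": 0,"ax": 0,"ay": 0,"az": 0},
    {"fingers": -1,"x": 0,"y": 0,"z": 0,"ax": 0,"ay": 0,"az": 0},
    {"fingers": -1,"x": 0,"y": 0,"z": 0,"ax": 0,"ay": 0,"az": 0},
    {"fingers": -1,"x": 0,"y": 0,"z": 0,"ax": 0,"ay": 0,"az": 0},
    {"fingers": -1,"x": 0,"y": 0,"z": 0,"ax": 0,"ay": 0,"az": 0},
    {"fingers": -1,"x": 0,"y": 0,"z": 0,"ax": 0,"ay": 0,"az": 0},
  ],
  grip_force=80,
)

```text
clock: 4.58
tcp_pos: [0.5351, -0.2075, 0.0339]
orientation: [-0.376, 3.118, 0.0]
contact_force: [-0.4, 0.6, 4.7]
grip_width: 0.0233
gripper_force: 79.6
```

arm_command(
  rows=[
    {"fingers": -1,"x": 0,"y": 0,"z": -0.01,"ax": 0,"ay": 0,"az": 0},
    {"fingers": -1,"x": 0,"y": 0,"z": -0.02,"ax": 0,"ay": 0,"az": 0},
    {"fingers": -1,"x": 0,"y": 0,"z": -0.03,"ax": 0,"ay": 0,"az": 0},
    {"fingers": -1,"x": 0,"y": 0,"z": -0.03,"ax": 0,"ay": 0,"az": 0},
    {"fingers": -1,"x": 0,"y": 0,"z": -0.03,"ax": 0,"ay": 0,"az": 0},
    {"fingers": -1,"x": 0,"y": 0,"z": -0.02,"ax": 0,"ay": 0,"az": 0},
    {"fingers": -1,"x": 0,"y": 0,"z": 0,"ax": 0,"ay": 0,"az": 4},
    {"fingers": -1,"x": 0,"y": 0,"z": 0,"ax": 0,"ay": 0,"az": 4},
    {"fingers": -1,"x": 0,"y": 0,"z": 0,"ax": 0,"ay": 0,"az": 3.8},
    {"fingers": -1,"x": 0,"y": 0,"z": 0,"ax": 0,"ay": 0,"az": 0},
  ],
)

```text
clock: 5.42
tcp_pos: [0.534, -0.2072, 0.1734]
orientation: [0.05, -3.14, -0.0]
contact_force: [-0.8, -0.7, -3.7]
grip_width: 0.0228
gripper_force: 78.8
```

```bash
python3 - <<'E'
from h import *
f=grab('wrist');save('w4',f['frame']);o=r.get_obs();print(o['tcp_pos'],o['orientation'],o['clock'],o['contact_force'],o['grip_width'])
E
```

```text
[ 0.53408886 -0.20728578  0.17326248] [ 5.58339681e-02 -3.14013117e+00 -1.90207076e-04] 5.4667 [ 0.05900143 -0.28411374 -3.95156176] 0.022853715626869105
```

View pics/w4.png

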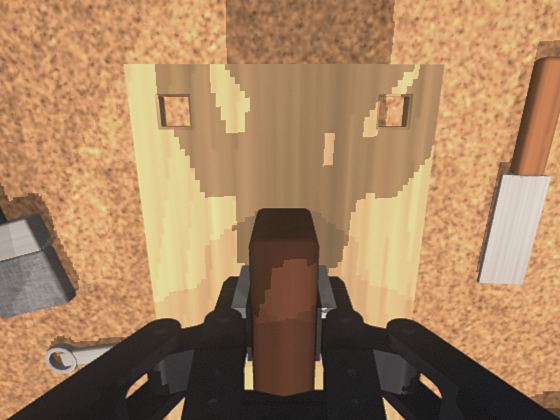

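The held board shows its near holes at (175,111) and (394,111), with the block between the fingers.

```bash
cat > held.py <<'E'
from h import *
from scipy.spatial.transform import Rotation as R
f=dict(np.load('wrist.npz'));o=r.get_obs();p=o['tcp_pos'];A=R.from_rotvec(o['orientation']).as_matrix()
L=cv2.GaussianBlur(cv2.cvtColor(f['frame'],cv2.COLOR_RGB2GRAY),(3,3),0).astype(int)
for nm,u0,v0 in(('l',175,111),('r',394,111)):
    gx=np.abs(np.diff(L[v0-12:v0+13,u0-26:u0+27],axis=1)).mean(0);gy=np.abs(np.diff(L[v0-26:v0+27,u0-10:u0+11],axis=0)).mean(1)
    print(nm,[(i+u0-25.5,int(g)) for i,g in enumerate(gx) if g>9],[(i+v0-25.5,int(g)) for i,g in enumerate(gy) if g>9])
def tool(uv,h):
    w=ray(f,uv,p[2]-h);return w,(w-p)@A
w,t=tool([(175,111.5),(394.5,111.5)],.0258)
print(w.round(4),t.round(4)*1000,'mid',t.mean(0)*1000,'dist',np.linalg.norm(w[1]-w[0]),'tilt',np.degrees(np.arctan2(t[1,0]-t[0,0],t[1,1]-t[0,1])))
W=pts(f);k=np.zeros(W.shape[:2],bool);k[70:230,160:410]=1;k[90:132,155:195]=0;k[90:132,375:415]=0;T=(W[k]-p)@A;T=T[np.isfinite(T[:,0])&(np.abs(T[:,2]-.026)<.015)]
c=np.linalg.lstsq(np.c_[T[:,:2],np.ones(len(T))],T[:,2],rcond=None)[0];print('plane',c,len(T),np.median(T[:,2]))
E
python3 held.py
```

```text
l [(155.5, 10), (156.5, 11), (157.5, 12), (158.5, 23), (159.5, 32), (160.5, 24), (163.5, 19), (164.5, 31), (165.5, 27), (166.5, 12), (187.5, 13), (188.5, 23), (189.5, 16), (190.5, 9)] [(92.5, 12), (93.5, 20), (94.5, 11), (95.5, 16), (96.5, 33), (97.5, 15), (124.5, 16), (125.5, 16), (127.5, 10), (128.5, 10), (129.5, 11)]
r [(375.5, 12), (376.5, 13), (377.5, 16), (378.5, 14), (384.5, 9), (385.5, 17), (386.5, 14), (400.5, 13), (401.5, 27), (402.5, 34), (403.5, 21), (406.5, 12), (407.5, 13)] [(93.5, 17), (94.5, 12), (124.5, 9), (125.5, 19), (127.5, 10)]
[[ 0.4598 -0.2542  0.1475]
 [ 0.457  -0.1644  0.1475]] [[ 75.9 -44.2  25.9]
 [ 75.5  45.6  25.9]] mid [75.68414781  0.67485331 25.87297629] dist 0.08982996276258602 tilt -0.211628751482434
plane [ 0.00482634 -0.00064877  0.0251119 ] 36120 0.025493692163995222
```

arm_command(
  rows=[
    {"fingers": -1,"x": -0.0002,"y": 0.025,"z": 0,"ax": 0,"ay": 0,"az": 0},
    {"fingers": -1,"x": -0.0002,"y": 0.04,"z": 0,"ax": 0,"ay": 0,"az": 0},
    {"fingers": -1,"x": -0.0002,"y": 0.04,"z": 0,"ax": 0,"ay": 0,"az": 0},
    {"fingers": -1,"x": -0.0002,"y": 0.04,"z": 0,"ax": 0,"ay": 0,"az": 0},
    {"fingers": -1,"x": -0.0002,"y": 0.04,"z": 0,"ax": 0,"ay": 0,"az": 0},
    {"fingers": -1,"x": -0.0002,"y": 0.04,"z": 0,"ax": 0,"ay": 0,"az": 0},
    {"fingers": -1,"x": -0.0002,"y": 0.04,"z": 0,"ax": 0,"ay": 0,"az": 0},
    {"fingers": -1,"x": -0.0002,"y": 0.04,"z": 0,"ax": 0,"ay": 0,"az": 0},
    {"fingers": -1,"x": -0.0002,"y": 0.04,"z": 0,"ax": 0,"ay": 0,"az": 0},
    {"fingers": -1,"x": -0.0002,"y": 0.04,"z": 0,"ax": 0,"ay": 0,"az": 0},
  ],
)

```text
clock: 6.3
tcp_pos: [0.5228, 0.179, 0.1733]
orientation: [0.057, -3.141, 0.0]
contact_force: [-0.1, -0.7, -3.1]
grip_width: 0.023
gripper_force: 79.1
```

arm_command(
  rows=[
    {"fingers": -1,"x": 0,"y": 0.03,"z": 0,"ax": 0,"ay": 0,"az": 0},
    {"fingers": -1,"x": 0,"y": 0.018,"z": 0,"ax": 0,"ay": 0,"az": 0},
    {"fingers": -1,"x": 0,"y": 0,"z": 0.025,"ax": 0,"ay": 0,"az": 0},
    {"fingers": -1,"x": 0,"y": 0,"z": 0.02,"ax": 0,"ay": 0,"az": 0},
    {"fingers": -1,"x": 0,"y": 0,"z": 0.01,"ax": 0,"ay": 0,"az": 0},
    {"fingers": -1,"x": 0,"y": 0,"z": 0,"ax": 0,"ay": 0,"az": 0},
    {"fingers": -1,"x": 0,"y": 0,"z": 0,"ax": 0,"ay": 0,"az": 0},
  ],
)

```text
clock: 6.88
tcp_pos: [0.5217, 0.2247, 0.1182]
orientation: [0.054, -3.14, 0.001]
contact_force: [0.8, -0.5, -3.6]
grip_width: 0.0231
gripper_force: 79.1
```

```bash
python3 - <<'E'
from h import *
o=r.get_obs();f=grab('wrist');a=grab('side')
c=np.hstack([cv2.resize(f['frame'][70:160,130:220],(400,400)),cv2.resize(f['frame'][70:160,350:440],(400,400))]);save('w5',c);
print(o['tcp_pos'],o['orientation'],o['clock'],o['contact_force'],o['grip_width'])
E
```

```text
[0.52172725 0.2246743  0.11818483] [ 5.40065651e-02 -3.14014051e+00  1.29501574e-03] 6.8833 [ 0.79375522 -0.47001376 -3.59854867] 0.023142442906471123
```

View pics/w5.png

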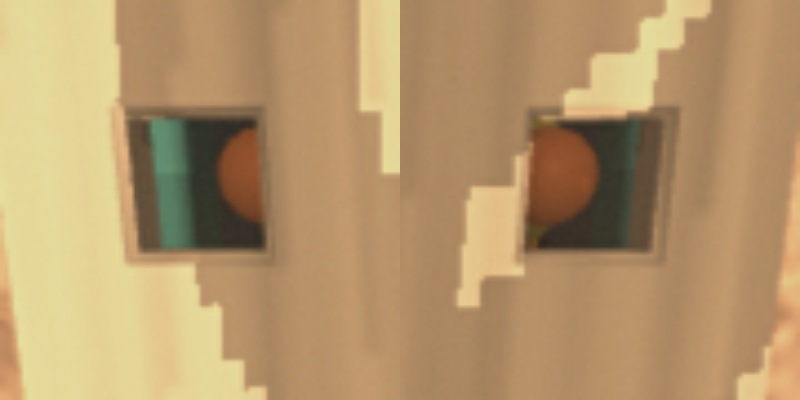

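The magnified crops show the orange stud tips through both holes: left tip at about (190,109) in image pixels, right tip at about (383,109). Both are inside the holes' view, so I can compute the relative offset.

```bash
cat > fit.py <<'E'
from h import *
from scipy.spatial.transform import Rotation as R
import sys
def fit(f,hp,sp):
    o=r.get_obs();p=o['tcp_pos'];A=R.from_rotvec(o['orientation']).as_matrix()
    n=A[:,2];
    def on(uv,q):  # ray to plane through q, normal tool z
        a=ray(f,uv,0.);c=f['world_from_camera'][:3,3];d=a-c;return c+d*(((q-c)@n)/(d@n))[:,None]
    h=(on(hp,p+A@[0,0,.0258])-p)@A; s=(ray(f,sp,.071)-p)@A
    print('hole',h*1000,'stud',s*1000,'shift wanted mm',((s-h)*1000).round(2),'mean',((s-h).mean(0)*1000).round(2))
    a=lambda t:np.degrees(np.arctan2(-(t[1,0]-t[0,0]),t[1,1]-t[0,1]));print('az wanted',a(s)-a(h),'span',np.linalg.norm(h[1]-h[0]),np.linalg.norm(s[1]-s[0]))
    e=R.from_matrix(A).as_matrix()[:,2];print('tool z',e)
E
python3 - <<'E'
from fit import *
f=dict(np.load('wrist.npz'));g=lambda x,y:(130+x*.225-.39,70+y*.225-.39) if x<400 else (350+(x-400)*.225-.39,70+y*.225-.39)
fit(f,[g(194,184),g(599,184)],[g(268,173),g(549,175)])
E
```

```text
hole [[ 76.88683585 -45.4690394   25.8       ]
 [ 76.91755658  44.24312305  25.8       ]] stud [[ 77.68672639 -44.37073881  48.25749013]
 [ 77.51583213  45.71622552  48.32305677]] shift wanted mm [[ 0.8   1.1  22.46]
 [ 0.6   1.47 22.52]] mean [ 0.7   1.29 22.49]
az wanted 0.1283096837975531 span 0.08971216771597061 0.09008715027754398
tool z [ 1.52693905e-03  7.77175071e-04 -9.99998532e-01]
```

arm_command(
  rows=[
    {"fingers": -1,"x": 0.0007,"y": 0.0013,"z": 0,"ax": 0,"ay": 0,"az": 0.1},
    {"fingers": -1,"x": 0,"y": 0,"z": 0.003,"ax": 0,"ay": 0,"az": 0},
    {"fingers": -1,"x": 0,"y": 0,"z": 0.002,"ax": 0,"ay": 0,"az": 0},
    {"fingers": -1,"x": 0,"y": 0,"z": 0,"ax": 0,"ay": 0,"az": 0},
    {"fingers": -1,"x": 0,"y": 0,"z": 0,"ax": 0,"ay": 0,"az": 0},
  ],
)

```text
clock: 7.4
tcp_pos: [0.521, 0.2265, 0.1133]
orientation: [0.051, -3.141, 0.0]
contact_force: [-0.6, -0.9, -3.5]
grip_width: 0.0234
gripper_force: 79.1
```

```bash
python3 - <<'E'
from h import *
o=r.get_obs();f=grab('wrist')
c=np.hstack([cv2.resize(f['frame'][70:160,130:220],(400,400)),cv2.resize(f['frame'][70:160,350:440],(400,400))]);save('w6',c);
print(o['tcp_pos'],o['orientation'],o['clock'],o['contact_force'],o['moment'])
E
```

```text
[0.52100114 0.22654842 0.11326039] [ 5.12193190e-02 -3.14102626e+00  1.06906137e-04] 7.4 [-0.61582694 -0.86611    -3.49762228] [-0.0900002   0.00574728  0.01361719]
```

View pics/w6.png

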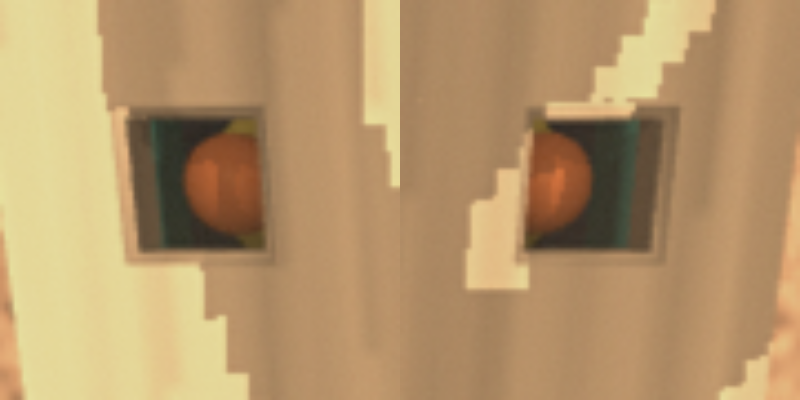

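The tips are now at crop (236,183) left and (540,183) right, and the holes are still at (194,184) and (599,184).

```bash
python3 - <<'E'
from fit import *
f=dict(np.load('wrist.npz'));g=lambda x,y:(130+x*.225-.39,70+y*.225-.39) if x<400 else (350+(x-400)*.225-.39,70+y*.225-.39)
fit(f,[g(194,184),g(599,184)],[g(236,183),g(540,183)])
E
```

```text
hole [[ 75.91096067 -45.19037581  25.8       ]
 [ 75.90626824  45.11164189  25.8       ]] stud [[ 75.74403643 -45.85120794  42.31965163]
 [ 75.73937973  44.09814488  42.32020198]] shift wanted mm [[-0.17 -0.66 16.52]
 [-0.17 -1.01 16.52]] mean [-0.17 -0.84 16.52]
az wanted -1.1091549541895028e-05 span 0.09030201783144963 0.08994935294425711
tool z [-3.14516816e-05  5.09720319e-06 -9.99999999e-01]
```

arm_command(
  rows=[
    {"fingers": -1,"x": -0.0001,"y": -0.0008,"z": 0,"ax": 0,"ay": 0,"az": 0},
    {"fingers": -1,"x": 0,"y": 0,"z": 0.002,"ax": 0,"ay": 0,"az": 0},
    {"fingers": -1,"x": 0,"y": 0,"z": 0.0015,"ax": 0,"ay": 0,"az": 0},
    {"fingers": -1,"x": 0,"y": 0,"z": 0.0015,"ax": 0,"ay": 0,"az": 0},
    {"fingers": -1,"x": 0,"y": 0,"z": 0.0015,"ax": 0,"ay": 0,"az": 0},
    {"fingers": -1,"x": 0,"y": 0,"z": 0,"ax": 0,"ay": 0,"az": 0},
  ],
)

```text
clock: 7.95
tcp_pos: [0.521, 0.2257, 0.1064]
orientation: [0.051, -3.141, 0.0]
contact_force: [-0.2, -0.0, -4.1]
grip_width: 0.023
gripper_force: 79.1
```

```bash
cat > st.py <<'E'
from bench import r
o=r.get_obs();print(*[(k,o[k].round(4)) for k in('tcp_pos','orientation','contact_force','moment')],o['grip_width'],o['clock'])
E
python3 st.py
```

```text
('tcp_pos', array([0.521 , 0.2257, 0.1064])) ('orientation', array([ 5.1300e-02, -3.1406e+00,  5.0000e-04])) ('contact_force', array([-0.1866, -0.0167, -4.1352])) ('moment', array([-0.0021,  0.0339,  0.0141])) 0.02298339628103741 7.95
```

arm_command(
  rows=[
    {"fingers": -1,"x": 0,"y": 0,"z": 0.0015,"ax": 0,"ay": 0,"az": 0},
    {"fingers": -1,"x": 0,"y": 0,"z": 0.0015,"ax": 0,"ay": 0,"az": 0},
    {"fingers": -1,"x": 0,"y": 0,"z": 0.0015,"ax": 0,"ay": 0,"az": 0},
    {"fingers": -1,"x": 0,"y": 0,"z": 0,"ax": 0,"ay": 0,"az": 0},
  ],
)

```text
clock: 8.28
tcp_pos: [0.521, 0.2257, 0.1019]
orientation: [0.051, -3.141, 0.0]
contact_force: [-0.6, -0.2, -4.3]
grip_width: 0.0233
gripper_force: 79.2
```

```bash
python3 st.py
```

```text
('tcp_pos', array([0.521 , 0.2257, 0.1019])) ('orientation', array([ 5.1200e-02, -3.1407e+00,  4.0000e-04])) ('contact_force', array([-0.5763, -0.1856, -4.2503])) ('moment', array([-0.0558,  0.0908, -0.0294])) 0.023285356601076973 8.2833
```

arm_command(
  rows=[
    {"fingers": -1,"x": 0,"y": 0,"z": 0.0015,"ax": 0,"ay": 0,"az": 0},
    {"fingers": -1,"x": 0,"y": 0,"z": 0.0015,"ax": 0,"ay": 0,"az": 0},
    {"fingers": -1,"x": 0,"y": 0,"z": 0.0015,"ax": 0,"ay": 0,"az": 0},
    {"fingers": -1,"x": 0,"y": 0,"z": 0.0015,"ax": 0,"ay": 0,"az": 0},
    {"fingers": -1,"x": 0,"y": 0,"z": 0,"ax": 0,"ay": 0,"az": 0},
  ],
)

```text
clock: 8.7
tcp_pos: [0.5212, 0.226, 0.0963]
orientation: [-0.051, 3.141, 0.0]
contact_force: [-0.0, 0.5, -1.2]
grip_width: 0.0233
gripper_force: 79.8
```

```bash
python3 st.py
```

```text
('tcp_pos', array([0.5212, 0.226 , 0.0963])) ('orientation', array([-5.1400e-02,  3.1412e+00,  4.0000e-04])) ('contact_force', array([-0.0413,  0.5472, -1.2395])) ('moment', array([0.0723, 0.2163, 0.0362])) 0.023341949395857823 8.7
```

arm_command(
  rows=[
    {"fingers": -1,"x": 0,"y": 0,"z": 0.001,"ax": 0,"ay": 0,"az": 0},
    {"fingers": -1,"x": 0,"y": 0,"z": 0.001,"ax": 0,"ay": 0,"az": 0},
    {"fingers": -1,"x": 0,"y": 0,"z": 0.001,"ax": 0,"ay": 0,"az": 0},
    {"fingers": -1,"x": 0,"y": 0,"z": 0,"ax": 0,"ay": 0,"az": 0},
  ],
)

```text
clock: 9.03
tcp_pos: [0.5213, 0.2261, 0.0936]
orientation: [-0.051, 3.141, 0.001]
contact_force: [-1.1, 1.0, 2.5]
grip_width: 0.0229
gripper_force: 80.3
```

arm_command(
  rows=[
    {"fingers": -1,"x": 0,"y": 0,"z": 0.001,"ax": 0,"ay": 0,"az": 0},
    {"fingers": -1,"x": 0,"y": 0,"z": 0.001,"ax": 0,"ay": 0,"az": 0},
    {"fingers": -1,"x": 0,"y": 0,"z": 0.001,"ax": 0,"ay": 0,"az": 0},
    {"fingers": -1,"x": 0,"y": 0,"z": 0,"ax": 0,"ay": 0,"az": 0},
  ],
)

```text
clock: 9.37
tcp_pos: [0.521, 0.2258, 0.0896]
orientation: [0.051, -3.141, 0.0]
contact_force: [0.2, 1.1, -6.7]
grip_width: 0.023
gripper_force: 79.0
```

```bash
python3 st.py
```

```text
('tcp_pos', array([0.521 , 0.2258, 0.0896])) ('orientation', array([ 5.1500e-02, -3.1409e+00,  5.0000e-04])) ('contact_force', array([ 0.2004,  1.143 , -6.7475])) ('moment', array([ 0.2637, -0.1694,  0.0468])) 0.02297778025019831 9.3667
```

arm_command(
  rows=[
    {"fingers": -1,"x": 0,"y": 0,"z": 0.001,"ax": 0,"ay": 0,"az": 0},
    {"fingers": -1,"x": 0,"y": 0,"z": 0.001,"ax": 0,"ay": 0,"az": 0},
    {"fingers": -1,"x": 0,"y": 0,"z": 0.001,"ax": 0,"ay": 0,"az": 0},
    {"fingers": -1,"x": 0,"y": 0,"z": 0,"ax": 0,"ay": 0,"az": 0},
  ],
)

```text
clock: 9.7
tcp_pos: [0.521, 0.2256, 0.0868]
orientation: [0.051, -3.141, 0.0]
contact_force: [1.2, 0.7, -6.5]
grip_width: 0.0229
gripper_force: 79.0
```

arm_command(
  rows=[
    {"fingers": -1,"x": 0,"y": 0,"z": 0.0005,"ax": 0,"ay": 0,"az": 0},
    {"fingers": -1,"x": 0,"y": 0,"z": 0.0005,"ax": 0,"ay": 0,"az": 0},
    {"fingers": -1,"x": 0,"y": 0,"z": 0,"ax": 0,"ay": 0,"az": 0},
  ],
)

```text
clock: 9.95
tcp_pos: [0.5211, 0.2257, 0.0861]
orientation: [0.051, -3.141, 0.0]
contact_force: [0.6, -0.1, -4.5]
grip_width: 0.0232
gripper_force: 79.4
```

```bash
python3 st.py
```

```text
('tcp_pos', array([0.5211, 0.2257, 0.0861])) ('orientation', array([ 5.1100e-02, -3.1409e+00,  3.0000e-04])) ('contact_force', array([ 0.6404, -0.1302, -4.4903])) ('moment', array([0.0016, 0.0083, 0.0232])) 0.023225093206423672 9.95
```

Pads are about to be met (near TCP z = 0.0858). I continue in 0.5 mm steps.

arm_command(
  rows=[
    {"fingers": -1,"x": 0,"y": 0,"z": 0.0005,"ax": 0,"ay": 0,"az": 0},
    {"fingers": -1,"x": 0,"y": 0,"z": 0.0005,"ax": 0,"ay": 0,"az": 0},
    {"fingers": -1,"x": 0,"y": 0,"z": 0,"ax": 0,"ay": 0,"az": 0},
  ],
)

```text
clock: 10.2
tcp_pos: [0.5212, 0.2257, 0.0859]
orientation: [0.051, -3.141, -0.0]
contact_force: [-2.5, -1.5, 5.1]
grip_width: 0.0228
gripper_force: 80.7
```

arm_command(
  rows=[
    {"fingers": -1,"x": 0,"y": 0,"z": 0.0005,"ax": 0,"ay": 0,"az": 0},
    {"fingers": -1,"x": 0,"y": 0,"z": 0.0005,"ax": 0,"ay": 0,"az": 0},
    {"fingers": -1,"x": 0,"y": 0,"z": 0,"ax": 0,"ay": 0,"az": 0},
  ],
)

```text
clock: 10.45
tcp_pos: [0.5212, 0.2257, 0.0857]
orientation: [0.051, -3.141, -0.001]
contact_force: [-4.6, -2.0, 13.7]
grip_width: 0.0231
gripper_force: 81.9
```

```bash
python3 st.py
```

```text
('tcp_pos', array([0.5212, 0.2257, 0.0857])) ('orientation', array([ 5.090e-02, -3.141e+00, -7.000e-04])) ('contact_force', array([-4.6423, -1.984 , 13.7263])) ('moment', array([-0.5078,  1.1411,  0.0568])) 0.023090078643020505 10.45
```

The moment shows the -x,-y corner touching first; the earlier depth fit also had that end 0.28° low in the grip. I'll level the board by that amount.

arm_command(
  rows=[
    {"fingers": -1,"x": 0,"y": 0,"z": -0.0005,"ax": 0.05,"ay": 0.15,"az": 0},
    {"fingers": -1,"x": 0,"y": 0,"z": 0,"ax": 0.05,"ay": 0.15,"az": 0},
    {"fingers": -1,"x": 0,"y": 0,"z": 0,"ax": 0,"ay": 0,"az": 0},
  ],
)

```text
clock: 10.7
tcp_pos: [0.5212, 0.2257, 0.0858]
orientation: [0.051, -3.136, 0.002]
contact_force: [-5.8, -2.1, 8.4]
grip_width: 0.0233
gripper_force: 81.3
```

```bash
python3 st.py
```

```text
('tcp_pos', array([0.5212, 0.2257, 0.0858])) ('orientation', array([ 5.0800e-02, -3.1359e+00,  2.2000e-03])) ('contact_force', array([-5.816 , -2.0785,  8.374 ])) ('moment', array([-0.238 ,  0.6692,  0.0255])) 0.023253250457010433 10.7
```

arm_command(
  rows=[
    {"fingers": -1,"x": 0.0003,"y": 0.0001,"z": 0,"ax": 0,"ay": 0.1,"az": 0},
    {"fingers": -1,"x": 0,"y": 0,"z": 0,"ax": 0,"ay": 0.1,"az": 0},
    {"fingers": -1,"x": 0,"y": 0,"z": 0,"ax": 0,"ay": 0,"az": 0},
  ],
)

```text
clock: 10.95
tcp_pos: [0.5212, 0.2257, 0.0858]
orientation: [0.051, -3.133, 0.002]
contact_force: [-4.5, -1.5, 7.7]
grip_width: 0.0231
gripper_force: 81.1
```

```bash
python3 st.py
```

```text
('tcp_pos', array([0.5212, 0.2257, 0.0858])) ('orientation', array([ 5.0500e-02, -3.1331e+00,  2.3000e-03])) ('contact_force', array([-4.4914, -1.4564,  7.7182])) ('moment', array([-0.2612,  0.2845,  0.0249])) 0.023091345068758536 10.95
```

arm_command(
  rows=[
    {"fingers": -1,"x": 0.0004,"y": -0.0001,"z": 0,"ax": 0.1,"ay": 0.05,"az": 0},
    {"fingers": -1,"x": 0,"y": 0,"z": 0.0005,"ax": 0,"ay": 0,"az": 0},
    {"fingers": -1,"x": 0,"y": 0,"z": 0,"ax": 0,"ay": 0,"az": 0},
  ],
)

```text
clock: 11.2
tcp_pos: [0.5213, 0.2258, 0.0856]
orientation: [0.051, -3.133, 0.004]
contact_force: [-2.7, -2.2, 8.0]
grip_width: 0.0231
gripper_force: 81.3
```

```bash
python3 st.py
```

```text
('tcp_pos', array([0.5213, 0.2258, 0.0856])) ('orientation', array([ 0.0505, -3.1333,  0.0044])) ('contact_force', array([-2.7466, -2.2162,  8.0363])) ('moment', array([-0.2267,  0.3149,  0.0439])) 0.023083658830941486 11.2
```

arm_command(
  rows=[
    {"fingers": -1,"x": 0.0002,"y": -0.0003,"z": 0.0005,"ax": 0.05,"ay": 0.05,"az": 0},
    {"fingers": -1,"x": 0,"y": 0,"z": 0.0003,"ax": 0,"ay": 0,"az": 0},
    {"fingers": -1,"x": 0,"y": 0,"z": 0,"ax": 0,"ay": 0,"az": 0},
  ],
)

```text
clock: 11.45
tcp_pos: [0.5214, 0.2258, 0.0853]
orientation: [0.05, -3.133, 0.005]
contact_force: [-3.7, -3.0, 13.1]
grip_width: 0.0231
gripper_force: 81.8
```

```bash
python3 st.py
```

```text
('tcp_pos', array([0.5214, 0.2258, 0.0853])) ('orientation', array([ 0.0504, -3.1329,  0.0048])) ('contact_force', array([-3.682 , -3.0205, 13.1161])) ('moment', array([-0.2322,  0.5842,  0.0578])) 0.02314740192250177 11.45
```

arm_command(
  rows=[
    {"fingers": -1,"x": 0.0002,"y": -0.0002,"z": 0,"ax": 0.05,"ay": 0.15,"az": 0},
    {"fingers": -1,"x": 0,"y": 0,"z": 0.0004,"ax": 0,"ay": 0,"az": 0},
    {"fingers": -1,"x": 0,"y": 0,"z": 0,"ax": 0,"ay": 0,"az": 0},
  ],
)

```text
clock: 11.7
tcp_pos: [0.5215, 0.2258, 0.0849]
orientation: [0.051, -3.131, 0.006]
contact_force: [-2.2, -0.4, 8.8]
grip_width: 0.0233
gripper_force: 81.4
```

```bash
python3 st.py
```

```text
('tcp_pos', array([0.5215, 0.2258, 0.0849])) ('orientation', array([ 0.0506, -3.1311,  0.0057])) ('contact_force', array([-2.23  , -0.3844,  8.8409])) ('moment', array([-0.051 ,  0.3936,  0.0557])) 0.023261035697558677 11.7
```

arm_command(
  rows=[
    {"fingers": -1,"x": 0.0001,"y": 0,"z": 0.0004,"ax": 0,"ay": 0,"az": 0},
    {"fingers": -1,"x": 0,"y": 0,"z": 0.0004,"ax": 0,"ay": 0,"az": 0},
    {"fingers": -1,"x": 0,"y": 0,"z": 0,"ax": 0,"ay": 0,"az": 0},
  ],
)

```text
clock: 11.95
tcp_pos: [0.5216, 0.2258, 0.0841]
orientation: [0.05, -3.131, 0.006]
contact_force: [-0.7, -0.4, 9.4]
grip_width: 0.0231
gripper_force: 81.7
```

```bash
python3 st.py; python3 - <<'E'
from h import *
for n in('wrist',):
    f=grab(n);W=pts(f);k=np.zeros(W.shape[:2],bool);k[72:130,205:365]=1;k[135:280,165:215]=1;k[135:280,355:405]=1
    T=W[k];T=T[np.isfinite(T[:,0])];med=np.median(T[:,2]);T=T[abs(T[:,2]-med)<.004];x=T[:,0]-.521;y=T[:,1]-.226
    print(n,len(T),np.linalg.lstsq(np.c_[x,y,np.ones(len(T))],T[:,2],rcond=None)[0])
E
```

```text
('tcp_pos', array([0.5216, 0.2258, 0.0841])) ('orientation', array([ 0.0504, -3.1314,  0.0056])) ('contact_force', array([-0.6794, -0.4116,  9.3664])) ('moment', array([-0.0576,  0.485 ,  0.0843])) 0.0231166925055629 11.95
wrist 23681 [-0.01586528 -0.00342839  0.05841612]
```

The -x end reads about 1.2° high and the reaction is on that side: the +x pair seems to have clicked while the -x pair has not. I tilt back towards level to press the -x pair through, with a firmer grip.

arm_command(
  rows=[
    {"fingers": -1,"x": 0,"y": 0,"z": 0,"ax": 0,"ay": 0,"az": 0},
    {"fingers": -1,"x": 0,"y": 0,"z": 0,"ax": 0,"ay": -0.2,"az": 0},
    {"fingers": -1,"x": 0,"y": 0,"z": 0,"ax": 0,"ay": -0.2,"az": 0},
    {"fingers": -1,"x": 0,"y": 0,"z": 0,"ax": 0,"ay": -0.2,"az": 0},
    {"fingers": -1,"x": 0,"y": 0,"z": 0,"ax": 0,"ay": 0,"az": 0},
  ],
  grip_force=120,
)

```text
clock: 12.42
tcp_pos: [0.5212, 0.2258, 0.0831]
orientation: [-0.051, 3.141, -0.006]
contact_force: [1.5, 1.1, 3.7]
grip_width: 0.0227
gripper_force: 117.9
```

```bash
cat > sl.py <<'E'
from h import *
f=grab('wrist');W=pts(f);k=np.zeros(W.shape[:2],bool);k[72:130,205:365]=1;k[135:280,165:215]=1;k[135:280,355:405]=1
T=W[k];T=T[np.isfinite(T[:,0])];med=np.median(T[:,2]);T=T[abs(T[:,2]-med)<.004];x=T[:,0]-.521;y=T[:,1]-.226
print(len(T),np.linalg.lstsq(np.c_[x,y,np.ones(len(T))],T[:,2],rcond=None)[0])
E
python3 st.py; python3 sl.py
```

```text
('tcp_pos', array([0.5212, 0.2258, 0.0831])) ('orientation', array([-0.051 ,  3.1409, -0.0063])) ('contact_force', array([1.4752, 1.0609, 3.6652])) ('moment', array([ 0.4399, -0.2391,  0.07  ])) 0.02265888107443013 12.4167
23686 [-0.00147918 -0.00163404  0.05721362]
```

arm_command(
  rows=[
    {"fingers": -1,"x": 0,"y": 0,"z": 0.0004,"ax": 0,"ay": -0.1,"az": 0},
    {"fingers": -1,"x": 0,"y": 0,"z": 0.0004,"ax": 0,"ay": 0,"az": 0},
    {"fingers": -1,"x": 0,"y": 0,"z": 0,"ax": 0,"ay": 0,"az": 0},
  ],
)

```text
clock: 12.72
tcp_pos: [0.5211, 0.2258, 0.0828]
orientation: [-0.051, 3.14, -0.006]
contact_force: [-1.1, -0.4, 11.8]
grip_width: 0.0226
gripper_force: 119.0
```

```bash
python3 st.py; python3 sl.py
```

```text
('tcp_pos', array([0.5211, 0.2258, 0.0828])) ('orientation', array([-0.0509,  3.1398, -0.0061])) ('contact_force', array([-1.0901, -0.4117, 11.7741])) ('moment', array([0.2303, 0.2547, 0.0338])) 0.022558179727033834 12.7167
23691 [-0.00141079 -0.00185608  0.05698477]
```

arm_command(
  rows=[
    {"fingers": -1,"x": 0,"y": 0,"z": 0.0004,"ax": 0,"ay": 0,"az": 0},
    {"fingers": -1,"x": 0,"y": 0,"z": 0.0003,"ax": 0,"ay": 0,"az": 0},
    {"fingers": -1,"x": 0,"y": 0,"z": 0,"ax": 0,"ay": 0,"az": 0},
  ],
)

```text
clock: 13.02
tcp_pos: [0.5212, 0.2258, 0.0826]
orientation: [-0.051, 3.14, -0.006]
contact_force: [-1.7, -0.3, 16.9]
grip_width: 0.0225
gripper_force: 119.7
```

```bash
python3 st.py; python3 sl.py
```

```text
('tcp_pos', array([0.5212, 0.2258, 0.0826])) ('orientation', array([-0.0508,  3.1399, -0.0058])) ('contact_force', array([-1.6573, -0.3263, 16.853 ])) ('moment', array([0.0631, 0.4496, 0.036 ])) 0.022488075013299674 13.0167
23682 [-0.0011908  -0.00238817  0.05678636]
```

arm_command(
  rows=[
    {"fingers": -1,"x": 0,"y": 0,"z": -0.001,"ax": 0,"ay": 0,"az": 0},
    {"fingers": -1,"x": 0,"y": 0,"z": -0.001,"ax": 0,"ay": 0,"az": 0},
    {"fingers": -1,"x": 0,"y": 0,"z": 0,"ax": 0,"ay": 0,"az": 0},
  ],
)

```text
clock: 13.32
tcp_pos: [0.5211, 0.2258, 0.0832]
orientation: [-0.051, 3.14, -0.007]
contact_force: [3.4, 1.3, 3.1]
grip_width: 0.0228
gripper_force: 118.5
```

```bash
python3 st.py; python3 sl.py
```

```text
('tcp_pos', array([0.5211, 0.2258, 0.0832])) ('orientation', array([-0.0511,  3.1397, -0.0067])) ('contact_force', array([3.3729, 1.3101, 3.1278])) ('moment', array([ 0.6359, -0.9823,  0.0553])) 0.022812954663114084 13.3167
23687 [-0.00088507 -0.00189078  0.05730634]
```

arm_command(
  rows=[
    {"fingers": -1,"x": 0,"y": 0,"z": 0,"ax": -0.1,"ay": 0,"az": 0},
    {"fingers": -1,"x": 0,"y": 0,"z": 0.001,"ax": -0.1,"ay": 0,"az": 0},
    {"fingers": -1,"x": 0,"y": 0,"z": 0.001,"ax": 0,"ay": 0,"az": 0},
    {"fingers": -1,"x": 0,"y": 0,"z": 0.0004,"ax": 0,"ay": 0.05,"az": 0},
    {"fingers": -1,"x": 0,"y": 0,"z": 0,"ax": 0,"ay": 0,"az": 0},
  ],
)

```text
clock: 13.78
tcp_pos: [0.5211, 0.2257, 0.0824]
orientation: [-0.051, 3.141, -0.0]
contact_force: [-0.9, -0.3, 19.2]
grip_width: 0.0225
gripper_force: 121.3
```

```bash
python3 st.py; python3 sl.py
```

```text
('tcp_pos', array([0.5211, 0.2257, 0.0824])) ('orientation', array([-5.0800e-02,  3.1411e+00, -4.0000e-04])) ('contact_force', array([-0.8912, -0.3329, 19.1973])) ('moment', array([0.0149, 0.1936, 0.035 ])) 0.022541450377665844 13.7833
23677 [-0.00188891  0.0002534   0.05662282]
```

Force is now even (23 N, almost no moment), the tool is level and the underside is about 3.4 mm below the pad tops. I relax the push and open the fingers.

arm_command(
  rows=[
    {"fingers": -1,"x": 0,"y": 0,"z": -0.001,"ax": 0,"ay": 0,"az": 0},
    {"fingers": -1,"x": 0,"y": 0,"z": -0.001,"ax": 0,"ay": 0,"az": 0},
    {"fingers": -1,"x": 0,"y": 0,"z": 0,"ax": 0,"ay": 0,"az": 0},
  ],
)

```text
clock: 14.08
tcp_pos: [0.5211, 0.2257, 0.083]
orientation: [-0.051, 3.141, -0.001]
contact_force: [3.8, 1.3, 5.0]
grip_width: 0.0227
gripper_force: 118.6
```

```bash
python3 st.py; python3 sl.py
```

```text
('tcp_pos', array([0.5211, 0.2257, 0.083 ])) ('orientation', array([-5.1200e-02,  3.1406e+00, -1.1000e-03])) ('contact_force', array([3.8129, 1.3298, 4.961 ])) ('moment', array([ 0.4242, -0.9053, -0.006 ])) 0.022727351514013158 14.0833
23684 [-1.22088000e-03 -5.76497502e-06  5.72003283e-02]
```

arm_command(
  rows=[
    {"fingers": -0.2,"x": 0,"y": 0,"z": 0,"ax": 0,"ay": 0,"az": 0},
    {"fingers": 0.2,"x": 0,"y": 0,"z": 0,"ax": 0,"ay": 0,"az": 0},
    {"fingers": 0.6,"x": 0,"y": 0,"z": 0,"ax": 0,"ay": 0,"az": 0},
    {"fingers": 1,"x": 0,"y": 0,"z": 0,"ax": 0,"ay": 0,"az": 0},
    {"fingers": 1,"x": 0,"y": 0,"z": 0,"ax": 0,"ay": 0,"az": 0},
    {"fingers": 1,"x": 0,"y": 0,"z": 0,"ax": 0,"ay": 0,"az": 0},
  ],
)

```text
clock: 14.63
tcp_pos: [0.5195, 0.225, 0.0821]
orientation: [0.051, -3.138, 0.004]
contact_force: [0.5, 0.5, 0.1]
grip_width: 0.0853
gripper_force: 0.0
```

```bash
python3 st.py; python3 sl.py
```

```text
('tcp_pos', array([0.5195, 0.225 , 0.0821])) ('orientation', array([ 0.0512, -3.1384,  0.0036])) ('contact_force', array([0.4565, 0.5143, 0.1135])) ('moment', array([-0.0761, -0.0374,  0.0089])) 0.08529143423854119 14.6333
23642 [-0.00176369  0.00052622  0.05729984]
```

arm_command(
  rows=[
    {"fingers": 1,"x": 0,"y": 0,"z": -0.01,"ax": 0,"ay": 0,"az": 0},
    {"fingers": 1,"x": 0,"y": 0,"z": -0.02,"ax": 0,"ay": 0,"az": 0},
    {"fingers": 1,"x": 0,"y": 0,"z": -0.03,"ax": 0,"ay": 0,"az": 0},
    {"fingers": 1,"x": 0,"y": 0,"z": -0.04,"ax": 0,"ay": 0,"az": 0},
    {"fingers": 1,"x": 0,"y": 0,"z": -0.04,"ax": 0,"ay": 0,"az": 0},
    {"fingers": 1,"x": 0,"y": 0,"z": -0.03,"ax": 0,"ay": 0,"az": 0},
    {"fingers": 1,"x": 0,"y": 0,"z": 0,"ax": 0,"ay": 0,"az": 0},
    {"fingers": 1,"x": 0,"y": 0,"z": 0,"ax": 0,"ay": 0,"az": 0},
  ],
)

```text
clock: 15.35
tcp_pos: [0.5213, 0.226, 0.2552]
orientation: [-0.051, 3.139, 0.002]
contact_force: [-0.6, -1.6, -0.7]
grip_width: 0.0853
gripper_force: 0.0
```

```bash
python3 st.py; python3 - <<'E'
from h import *
f=grab('wrist');a=grab('side');b=grab('scene');save('end',f['frame'])
for n,g in(('wrist',f),('side',a),('scene',b)):
    W=pts(g);x,y=W[...,0]-.5205,W[...,1]-.2258;c,s=np.cos(.034),np.sin(.034);X=c*x+s*y;Y=-s*x+c*y
    k=(abs(X)<.088)&(abs(Y)<.058)&((abs(X)>.045)|(abs(Y)>.03))&((abs(abs(X)-.075)>.012)|(abs(abs(Y)-.045)>.012))&(abs(W[...,2]-.058)<.008)
    A=np.linalg.lstsq(np.c_[X[k],Y[k],np.ones(k.sum())],W[k][:,2],rcond=None)[0]
    # bench reference tilt around mould
    m=(abs(X)<.2)&(abs(Y)<.16)&((abs(X)>.13)|(abs(Y)>.1))&(abs(W[...,2])<.006)
    B=np.linalg.lstsq(np.c_[X[m],Y[m],np.ones(m.sum())],W[m][:,2],rcond=None)[0]
    C=A-B;print(n,k.sum(),'rel bench',C.round(4),'hole undersides',[round(float(C@[i*.075,j*.045,1]-.008)*1000,2) for i in(1,-1) for j in(1,-1)])
E
```

```text
('tcp_pos', array([0.5213, 0.226 , 0.2552])) ('orientation', array([-5.1000e-02,  3.1387e+00,  1.7000e-03])) ('contact_force', array([-0.611 , -1.5769, -0.6539])) ('moment', array([-0.0204,  0.0415, -0.0277])) 0.08529126383940927 15.35
wrist 14002 rel bench [-0.0001 -0.0003  0.0572] hole undersides [49.14, 49.16, 49.15, 49.18]
side 481 rel bench [-0.0011 -0.0004  0.0572] hole undersides [49.08, 49.12, 49.24, 49.27]
scene 612 rel bench [0.0011 0.0002 0.0571] hole undersides [49.19, 49.17, 49.02, 49.0]
```

View pics/end.png

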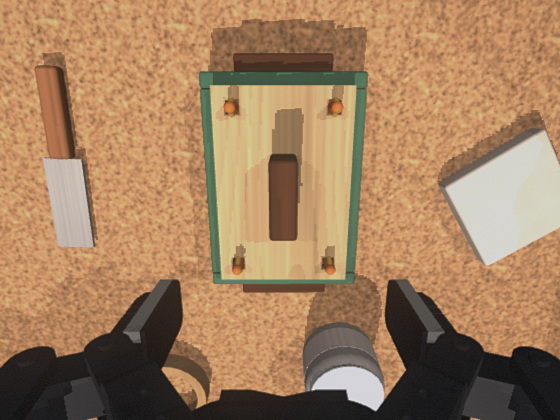

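The board lies level over the mould, with all four studs showing through at (231,107), (335,107), (238,265) and (329,265). Every hole underside is about 49.1 mm above the bench, 3 mm below the pad tops, so the board is clicked home. Handing in.

```bash
python3 -c "
from bench import r
print(r.hand_in())"
```

```text
the job is handed in; nothing more can be done
None
```

The board is on the mould with all four studs through, lying level about 3 mm below the untouched pad tops; the gripper is open and clear, and the job was handed in at about 15.5 s, though it tipped about 1° during pressing and the +x studs went through before the −x ones.

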